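# Draw the spotlight shutter to its mark and hold it

### The job

A spotlight's shutter unit is on the desk for a check. Slide its red transport lock knob all the way away from the blade to its end stop, then draw the spring-return blade out by its yellow handle until the white pointer stands within the orange band, and keep it there: finish while still holding the handle on the mark, because it springs shut if let go. Leave the lock open and the other things on the desk undisturbed.

Things in the scene. Friction and masses are not known exactly. Their poses are not given: they have to be found in the camera images.
- unit: the shutter unit, a dark die-cast bed 270 mm (x) by 230 mm (y), its flat top 30 mm above the desk, fixed to the desk; origin on the desk below the blade's centre line; the bed reaches from -150 to 120 mm in its x and from -130 to 100 mm in its y. Its -x is the direction in which the blade is drawn out (roughly towards the robot), its -y the direction in which the lock opens. Its place varies; it is turned up to 0.4 rad either way
- handle_grip (a point): middle of the grip of the yellow handle, an upright block 14 mm (unit x) by 40 mm (unit y) standing on the steel blade; this point is 70 mm above the desk, the handle's top 88 mm, its foot (a dark block 20 x 46 mm) up to 46 mm; axes as the unit's. With the blade shut it lies at x -45 mm, y 0 of the unit
- pull (a joint): how far the blade is drawn out along the unit's -x, m: 0 shut, 0.085 at the far stop. A spring pulls it back with about 4 N when shut, growing by 0.9 N per 10 mm. The lock bars it (it gives only about 6 mm) until the lock has gone past about 20 mm
- pointer_tip (a point): tip of the white pointer, a 4 mm wide bar that sticks out of the blade to the unit's +y side, level (in unit x) with the handle's middle and 51 mm to its +y side; moves with the blade
- mark: the orange band, a plate fixed on the unit, 14 mm long along the unit's x, 24 mm along y, 2 mm thick, just beyond the pointer's tip on the +y side; origin at its centre, axes as the unit's. Differs in place from 30 to 60 mm ahead of (unit -x) the shut pointer
- lock_grip (a point): middle of the grip of the red transport lock knob, an upright block 22 mm (unit x) by 18 mm (unit y); this point is 68 mm above the desk, the knob's top 84 mm, its foot (26 x 26 mm) up to 46 mm; axes as the unit's. At joint value 0 it lies at x 53 mm, y -62 mm of the unit
- lock (a joint): how far the lock has slid along the unit's -y, m: near 0 locked (starts at 0 to 0.010), 0.042 open at its end stop. It slides with about 2 N of friction and stays where it is left
- gobo_ring: an aluminium gobo ring, 48 mm across, 6 mm high, lying on the rear left corner of the shutter unit; leave alone
- screwdriver: a blue screwdriver, 170 mm long, lying on the desk along the left side of the unit; origin near its middle; leave alone
- tape_roll: a green tape roll, 80 mm across, 24 mm high, lying on the desk to the right of the unit; leave alone
- mug: an orange mug, 80 mm across, 92 mm high; leave alone
- flask: a steel flask, 68 mm across, 190 mm high; leave alone
- tumbler: a drinking glass, 72 mm across, 100 mm high; leave alone
- spray: a blue spray bottle, 52 mm across, 150 mm high; leave alone
- phone: a black phone, 150 x 72 x 12 mm; leave alone

How it is judged (in metres and radians):
On the way, in this order (a step that is already met when the one before it is completed fails the run):
1. the lock knob is slid to its end stop (value of joint lock above 0.038 m), for 0.2 s.
2. the blade is drawn out until the pointer stands within the orange band (x of pointer_tip in the frame of mark between -0.0075 and 0.0075 m), for 0.3 s.
At the end, for the whole second after the job is handed in: The lock stands at its end stop (within 5 mm), and the gripper's fingers hold the blade at rest (contact force over 2 N) with the centre of the pointer within the 14 mm orange band (7.5 mm either side of its middle) (all of step 2 and value of joint lock above 0.037 m and velocity of joint pull between -0.01 and 0.01 m/s and contact force between the fingers and pull above 2 N); the arm keeps its last pose, push and grip.
It fails at once if one of the other things (gobo ring, screwdriver, tape roll, mug, flask, glass, spray bottle, phone) is shifted by more than 25 mm (distance of any of gobo_ring, screwdriver, tape_roll, mug, flask, tumbler, spray, phone from where it was at the start of the episode above 0.025 m).
It also fails if it takes over 48 s, if anything falls off the work surface, if the arm or the gripper's body presses on something with over 40 N, if the wrist force passes 120 N, or if a joint passes its speed limit or range.

### The arm

A 6-joint arm with a two-finger parallel gripper is mounted at the origin on the work surface. World frame = base frame: x ahead of the robot, y to its left, z up, the work surface at z = 0. Lengths are in m, angles in degrees, forces in N, time in s.
With the tool pointing down it reaches from about 0.325 to 0.925 m from the base axis. Payload 3.1 kg.
Tool frame: the origin (TCP) lies between the finger pads; the fingertips stand bot.finger_overhang ahead of it and the grasp point (between the pads) lies 8 mm behind it (bot.finger_overhang is the distance from the TCP to the fingertips, in m); z points along the fingers, y is the direction in which the jaws open and shut (so a half turn about z gives the same grasp; the last joint's range is limited). The gripper opens to 85 mm and grips with 20 to 120 N. Pads are 22 mm wide; open, the fingers measure 114 mm over their backs; the gripper's body (76 mm by 85 mm) begins 54 mm behind the grasp point. The pads swing forward as they close: fully open they stand 13 mm farther back than shut.
Start: joints at [-76.559, 12.427, 92.441, -0, 75.132, -6.429], TCP at [0.212, -0.588, 0.242] pointing down, gripper open.
Joint ranges: [-157.48, 157.48], [-44.54, 120.13], [17.64, 146.25], [-64.5, 244.5], [7.68, 150.69], [-147.95, 147.95]. Speed limits (degrees/s): [159.86, 159.86, 180, 180, 180, 180].

### API

Orientations are given as [roll, pitch, yaw] about the fixed x, y, z axes, in that order (R = Rz(yaw) Ry(pitch) Rx(roll)).
In Python, from bench import sensors, snapshot, camera_model, ticket, bot gives the robot as it stands.
- The arm moves only by the tool drive_tool, never from a script. Its argument "commands" is a list of rows, each a list of 7 numbers: the opening in per cent of the stroke, from 0 (shut) to 100 (fully open), then the shift along the tool's x, y, z in cm, then the turn, a rotation vector about the tool's x, y, z in degrees. In form: [[jaw, tx, ty, tz, rx, ry, rz], ...]. A call has 1 to 20 rows; each row is the pose to reach, as a shift and turn from the pose commanded when the call began, along the tool's axes at that moment; what a row does not reach only later rows make up. A row lasts 1/8 s, in which the tool goes at most 62.5 mm and 10.7 degrees, less where a joint would pass 70% of its speed; a pose out of reach is approached as far as the arm can. A call with a gripper value outside its range is refused whole. The fingers move at their own pace and stop on an object; "newtons" is the grip in N (left out, the last holds). Time passes only in rows, so rows that repeat a pose let the fingers close. It gives the time, the measured TCP pose, the force and the opening at its end, in the units of the state.
- sensors.get_state(): the state, without advancing time (a new reading comes with each control period).
- snapshot(name): name is "side" or "top" or "wrist"; returns the picture (420x560x3 uint8, blue, green, red); there is no depth.
- camera_model(name): a dict with "K" (3x3 intrinsics, pixels), "cam_to_world" (4x4, takes a point from camera to world coordinates); the wrist camera has in their place "mount" (4x4, takes a point from camera to tool coordinates, whose origin is the TCP and whose axes are the flange's). Camera axes: x right, y up, looking along -z (the intrinsics and any distortion apply to the point x, -y, -z); pixel columns grow to the right and rows downward; lengths in m; the calibration is good to about 2 mm. A picture is of the moment at which its call begins: read the wrist's pose just before it. camera_model takes no time and is no camera call.
- ticket.job_done(): hands the job in, once; it reports no verdict.
The state is a dict: "t": time; "joint_pos": joint angles; "qd": joint speeds; "joint_efforts": joint torques, N m; "position": TCP position; "eef_rot": TCP orientation; "wrist_force": force on the tool from outside, world axes, zero at the start; "moment": the same for the moment, N m; "opening": opening from 0.0 (shut) to 1.0 (fully open).
Only numpy, scipy, OpenCV 4.12 (cv2) and the standard library are available. Lean on these libraries where they do the work, as an engineer would, in place of code of your own. Each camera call takes 0.05 s, during which the arm holds its last target. There are 200 camera calls.

## Working session

There is one attempt and no reset: what is moved stays moved. The work goes in short steps, Python scripts to look and compute and a tool call to move; the robot and the scene stay as the last step left them, time stands still between calls to the robot, and variables do not carry over. Pictures are saved under pics/ and viewed, about 8 in all and at most 12, crops included, and the job is handed in when it is done.

Besides the shell and the picture viewer there is one more tool, called after "Emit:" in YAML: its name, and indented under it one key for each argument. drive_tool: Moves the arm, as the interface text tells. Its arguments: {"type":"object","properties":{"commands":{"type":"array","items":{"type":"array","items":{"type":"number"}}},"newtons":{"type":"number"}},"required":["commands"]}

```bash
mkdir -p pics; ls; python3 - <<'E'
from bench import sensors, snapshot, camera_model, ticket, bot
import cv2
for n in ("top","side"):
    cv2.imwrite(f"pics/{n}0.png",snapshot(n)); m=camera_model(n); print(n,m)
print(camera_model("wrist")); print(sensors.get_state()); print(bot.finger_overhang)
E
```

```text
pics
top {'K': array([[505.81797415,   0.        , 285.67747121],
       [  0.        , 505.81797415, 217.01069128],
       [  0.        ,   0.        ,   1.        ]]), 'cam_to_world': array([[-0.00619145,  0.99706169, -0.07635212,  0.39089086],
       [-0.99997718, -0.00596702,  0.00316721,  0.03031867],
       [ 0.0027023 ,  0.07636999,  0.99707589,  1.40893417],
       [ 0.        ,  0.        ,  0.        ,  1.        ]])}
side {'K': array([[476.5216023 ,   0.        , 271.27262051],
       [  0.        , 476.5216023 , 209.38345589],
       [  0.        ,   0.        ,   1.        ]]), 'cam_to_world': array([[ 0.97662953,  0.15601303, -0.14783333,  0.27028634],
       [-0.21441614,  0.6597031 , -0.7202899 , -1.01290081],
       [-0.0148485 ,  0.73515424,  0.67773724,  1.04190317],
       [ 0.        ,  0.        ,  0.        ,  1.        ]])}
{'K': array([[303.948893  ,   0.        , 281.59447891],
       [  0.        , 303.948893  , 206.12935048],
       [  0.        ,   0.        ,   1.        ]]), 'mount': array([[-6.36606886e-04,  9.64633368e-01,  2.63594501e-01,
         6.
[... 236 characters left out ...]
00e+00,
         1.00000000e+00]])}
{'t': 0.1, 'joint_pos': array([-7.65593968e+01,  1.24736732e+01,  9.25236793e+01,  1.96206582e-04,
        7.51352528e+01, -6.42946573e+00]), 'qd': array([-0.10633239, -0.01677408, -0.1682987 ,  0.02824824, -0.02750833,
       -0.03190985]), 'joint_efforts': array([-6.07318980e-04, -3.98077476e+01, -3.04968810e+01, -1.48781073e-04,
        4.17646792e-03,  2.16195616e-05]), 'position': array([ 0.21226533, -0.58704331,  0.24104541]), 'eef_rot': array([-1.79868250e+02, -1.50374668e-02,  1.98700011e+01]), 'wrist_force': array([-0.61870582, -0.25344513, -0.0235379 ]), 'moment': array([-0.02471742, -0.02208249, -0.03825894]), 'opening': 1.002145193284689}
0.011
```

View pics/top0.png

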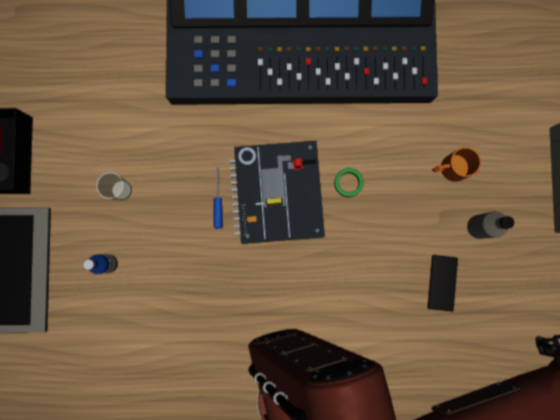

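View pics/side0.png

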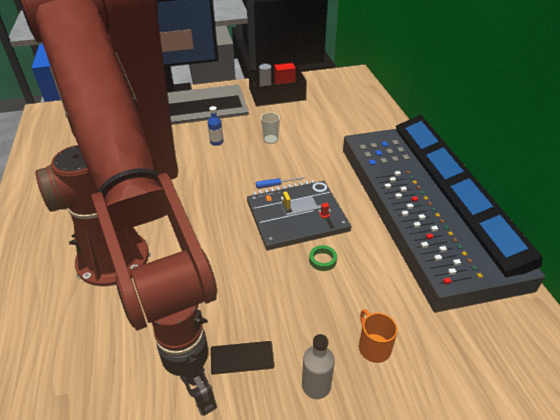

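```bash
cat > h.py <<'E'
import numpy as np
from bench import camera_model
def ray(name,u,v,z,T=None):
    m=camera_model(name); K=m["K"]; C=m["cam_to_world"] if T is None else T@m["mount"]
    d=C[:3,:3]@np.array([(u-K[0,2])/K[0,0],-(v-K[1,2])/K[1,1],-1.])
    o=C[:3,3]; return o+d*(z-o[2])/d[2]
E
python3 - <<'E'
import cv2
from h import *
im=cv2.imread("pics/top0.png")[130:255,210:350]
cv2.imwrite("pics/top0c.png",cv2.resize(im,None,fx=4.8,fy=4.8,interpolation=cv2.INTER_CUBIC))
for n,u,v,z in [("knob",298,163,.084),("handle",274,201,.088),("band",252,219,.032),("TL",235,147,.03),("TR",317,141,.03),("BR",324,237,.03),("BL",242,243,.03)]:
    print(n,ray("top",u,v,z).round(4))
E
```

```text
knob [ 0.6356 -0.0074  0.084 ]
handle [0.5344 0.0565 0.088 ]
band [0.4914 0.1179 0.032 ]
TL [0.6913 0.1647 0.03  ]
TR [ 0.7069 -0.062   0.03  ]
BR [ 0.4412 -0.0782  0.03  ]
BL [0.4262 0.1453 0.03  ]
```

View pics/top0c.png

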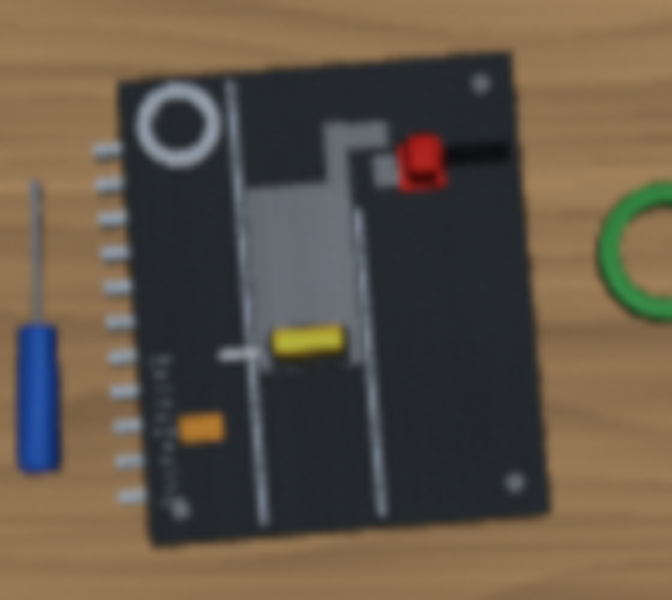

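```bash
python3 - <<'E'
from h import *
f=lambda u,v,z:ray("top",210+(u+.5)/4.8-.5,130+(v+.5)/4.8-.5,z)[:2]
W=np.array([f(*p,.03) for p in [(120,82),(510,53),(549,513),(152,545)]])
U=np.array([(.12,.1),(.12,-.13),(-.15,-.13),(-.15,.1)])
z=lambda a:a[:,0]+1j*a[:,1]
w,u=z(W),z(U); a=np.angle(((w-w.mean())*np.conj(u-u.mean())).sum()); t=w.mean()-np.exp(1j*a)*u.mean()
print("yaw",np.degrees(a),"org",t, "res",np.abs(w-t-np.exp(1j*a)*u))
for n,p,q in [("knob",(424,155,.084),None),("handle",(308,340,.088),None),("band",(202,428,.032),None),("ptip",(220,355,.04),None)]:
    x=f(*p); l=(complex(*x)-t)*np.exp(-1j*a); print(n,x.round(4),"unit",np.round([l.real,l.imag],4))
print("exp handle",t+np.exp(1j*a)*-.045,"lock0",t+np.exp(1j*a)*(.053-.062j))
E
```

```text
yaw 4.095097312389418 org (0.5810192679934264+0.060056982361821484j) res [0.00289068 0.00304843 0.00289748 0.00239908]
knob [ 0.6386 -0.0073] unit [ 0.0526 -0.0713]
handle [0.5359 0.0571] unit [-0.0452  0.0003]
band [0.4921 0.1187] unit [-0.0845  0.0649]
ptip [0.5329 0.108 ] unit [-0.0446  0.0512]
exp handle (0.536134157620524+0.05684343808604606j) lock0 (0.638311503434802+0.0020001157728470054j)
```

```bash
cat >> h.py <<'E'
from scipy.spatial.transform import Rotation as R
from bench import sensors
def pose():
    s=sensors.get_state(); T=np.eye(4); T[:3,:3]=R.from_euler("xyz",s["eef_rot"],degrees=True).as_matrix(); T[:3,3]=s["position"]; return T
def row(p,yaw):
    T=pose(); A=T[:3,:3]
    return (A.T@(np.array(p)-T[:3,3])*100).round(2), R.from_matrix(A.T@R.from_euler("xyz",[180,0,yaw],degrees=True).as_matrix()).as_rotvec(degrees=True).round(2)
E
python3 -c "
from h import *
print(row([.6386,-.0073,.15],94.1))"
```

```text
(array([ 59.8 , -40.01,   9.21]), array([ -0.1 ,  -0.1 , -74.23]))
```

Emit:
drive_tool:
  commands:
    - [60,59.8,-40,9.2,0,0,-74.2]
    - [60,59.8,-40,9.2,0,0,-74.2]
    - [60,59.8,-40,9.2,0,0,-74.2]
    - [60,59.8,-40,9.2,0,0,-74.2]
    - [60,59.8,-40,9.2,0,0,-74.2]
    - [60,59.8,-40,9.2,0,0,-74.2]
    - [60,59.8,-40,9.2,0,0,-74.2]
    - [60,59.8,-40,9.2,0,0,-74.2]
    - [60,59.8,-40,9.2,0,0,-74.2]
    - [60,59.8,-40,9.2,0,0,-74.2]
    - [60,59.8,-40,9.2,0,0,-74.2]
    - [60,59.8,-40,9.2,0,0,-74.2]
    - [60,59.8,-40,9.2,0,0,-74.2]
    - [60,59.8,-40,9.2,0,0,-74.2]
    - [60,59.8,-40,9.2,0,0,-74.2]

```text
t: 1.98
position: [0.6382, -0.0095, 0.1503]
eef_rot: [-180.0, 0.0, 94.0]
wrist_force: [0.5, -0.3, -0.6]
opening: 0.601
```

```bash
python3 - <<'E'
from h import *
from bench import snapshot
import cv2
T=pose(); print(T.round(4)); np.save("T1.npy",T)
cv2.imwrite("pics/w1.png",snapshot("wrist")); print(row([.6386,-.0073,.064],94.1))
C=T@camera_model("wrist")["mount"]; K=camera_model("wrist")["K"]
for p in [(.6386,-.0073,.084),(.5359,.0571,.088),(.4921,.1187,.032)]:
    q=np.linalg.inv(C)@np.array([*p,1]); print(K[0,0]*q[0]/-q[2]+K[0,2],K[1,1]*-q[1]/-q[2]+K[1,2])
E
```

```text
[[-6.950e-02  9.976e-01 -5.000e-04  6.382e-01]
 [ 9.976e-01  6.950e-02 -2.000e-04 -9.500e-03]
 [-2.000e-04 -5.000e-04 -1.000e+00  1.503e-01]
 [ 0.000e+00  0.000e+00  0.000e+00  1.000e+00]]
(array([0.23, 0.04, 8.64]), array([-0.01,  0.01, -0.13]))
281.5201722099387 220.36838026068142
119.9463916304174 110.57889811441962
92.59611737060592 20.754468154568286
```

View pics/w1.png

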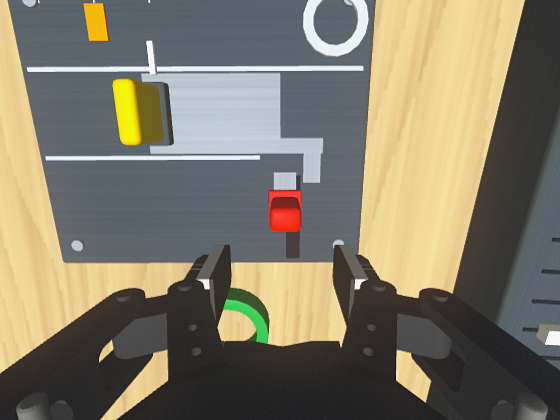

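Emit:
drive_tool:
  commands:
    - [60,0.2,0.2,5,0,0,0]
    - [60,0.2,0.2,8,0,0,0]
    - [60,0.2,0.2,8.6,0,0,0]
    - [60,0.2,0.2,8.6,0,0,0]
    - [0,0.2,0.2,8.6,0,0,0]
    - [0,0.2,0.2,8.6,0,0,0]
    - [0,0.2,0.2,8.6,0,0,0]
    - [0,0.2,0.2,8.6,0,0,0]
    - [0,0.2,0.2,8.6,0,0,0]
    - [0,0.2,0.2,8.6,0,0,0]
  newtons: 40

```text
t: 3.28
position: [0.6407, -0.0066, 0.0667]
eef_rot: [-180.0, 0.1, 94.1]
wrist_force: [-4.6, -0.6, 6.6]
opening: 0.249
```

Emit:
drive_tool:
  commands:
    - [0,-0.6,0,0,0,0,0]
    - [0,-1.2,0,0,0,0,0]
    - [0,-1.8,0,0,0,0,0]
    - [0,-2.4,0,0,0,0,0]
    - [0,-3.0,0,0,0,0,0]
    - [0,-3.3,0,0,0,0,0]
    - [0,-3.5,0,0,0,0,0]
    - [0,-3.5,0,0,0,0,0]

```text
t: 4.28
position: [0.6431, -0.0394, 0.0667]
eef_rot: [-180.0, -0.2, 94.1]
wrist_force: [-3.8, 4.1, 7.2]
opening: 0.248
```

Emit:
drive_tool:
  commands:
    - [0,-0.2,0,0,0,0,0]
    - [0,-0.4,0,0,0,0,0]
    - [0,-0.5,0,0,0,0,0]
    - [0,-0.5,0,0,0,0,0]

```text
t: 4.78
position: [0.6431, -0.0398, 0.0667]
eef_rot: [-179.9, -0.6, 94.0]
wrist_force: [-5.3, 15.7, 8.4]
opening: 0.251
```

Emit:
drive_tool:
  commands:
    - [0,0.4,0,0,0,0,0]
    - [50,0.4,0,0,0,0,0]
    - [50,0.4,0,0,0,0,0]
    - [50,0.4,0,-1,0,0,0]
    - [50,0.4,0,-5,0,0,0]
    - [50,0.4,0,-8.6,0,0,0]
    - [50,0.4,0,-8.6,0,0,0]

```text
t: 5.65
position: [0.6469, -0.0432, 0.1557]
eef_rot: [179.5, 0.1, 94.0]
wrist_force: [-0.1, 0.7, -0.4]
opening: 0.499
```

```bash
python3 - <<'E'
from h import *
from bench import snapshot
import cv2
T=pose(); print(T.round(4)); np.save("T2.npy",T)
cv2.imwrite("pics/w2.png",snapshot("wrist")); print(row([.538,.0571,.135],94.1))
E
```

```text
[[-0.0704  0.9975  0.0097  0.6469]
 [ 0.9975  0.0705 -0.0018 -0.0432]
 [-0.0025  0.0096 -1.      0.1557]
 [ 0.      0.      0.      1.    ]]
(array([10.72, -9.98,  1.74]), array([ 0.28,  0.07, -0.06]))
```

View pics/w2.png

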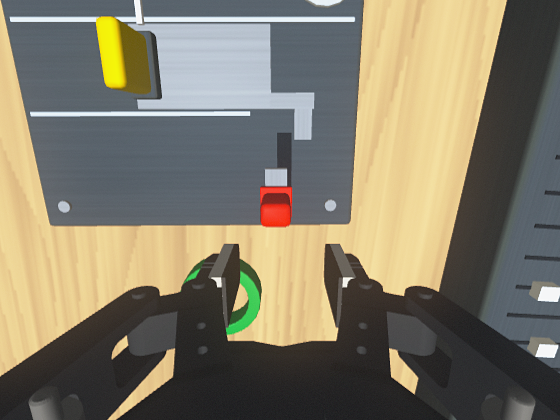

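```bash
python3 - <<'E'
from h import *
a=np.radians(4.1);o=np.array([.581,.0601])
for f,n,u,v,z in [("T1","knob",285.5,219,.084),("T2","knob",276,214,.084),("T1","handle",127,112,.088),("T2","handle",110,53,.088),("T1","band",96,22,.032),("T1","ptip",150,41,.04)]:
    p=ray("wrist",u,v,z,np.load(f+".npy")); d=p[:2]-o
    print(f,n,p.round(4),"unit",(np.array([[np.cos(a),np.sin(a)],[-np.sin(a),np.cos(a)]])@d).round(4))
E
```

```text
T1 knob [ 0.6412 -0.0061  0.084 ] unit [ 0.0553 -0.0704]
T2 knob [ 0.6439 -0.0384  0.084 ] unit [ 0.0557 -0.1027]
T1 handle [0.5401 0.0566 0.088 ] unit [-0.041  -0.0006]
T2 handle [0.5395 0.0556 0.088 ] unit [-0.0418 -0.0015]
T1 band [0.4945 0.1181 0.032 ] unit [-0.0821  0.064 ]
T1 ptip [0.5364 0.1066 0.04  ] unit [-0.0412  0.0495]
```

Emit:
drive_tool:
  commands:
    - [50,5.4,-5,0,0,0,0]
    - [50,10.7,-9.9,0,0,0,0]
    - [50,10.7,-9.9,0,0,0,0]
    - [50,10.7,-9.9,0,0,0,0]
    - [50,10.7,-9.9,0,0,0,0]
    - [50,10.7,-9.9,0,0,0,0]

```text
t: 6.45
position: [0.5384, 0.0565, 0.1506]
eef_rot: [179.9, 0.0, 94.0]
wrist_force: [-0.5, 0.1, 0.4]
opening: 0.498
```

```bash
python3 - <<'E'
from h import *
from bench import snapshot
import cv2
T=pose(); print(T[:3,3].round(4)); np.save("T3.npy",T)
cv2.imwrite("pics/w3.png",snapshot("wrist")); print(row([.539,.0565,.066],94.1))
E
```

```text
[0.5384 0.0565 0.1506]
(array([-0.01,  0.07,  8.45]), array([ 0.05,  0.02, -0.11]))
```

View pics/w3.png

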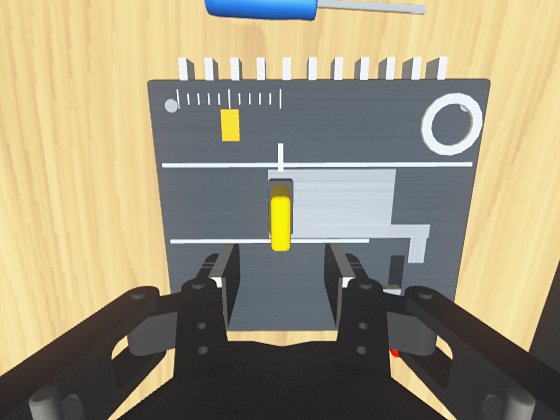

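Emit:
drive_tool:
  commands:
    - [50,0,0.05,5,0,0,0]
    - [50,0,0.05,8,0,0,0]
    - [50,0,0.05,8.4,0,0,0]
    - [50,0,0.05,8.4,0,0,0]
    - [0,0,0.05,8.4,0,0,0]
    - [0,0,0.05,8.4,0,0,0]
    - [0,0,0.05,8.4,0,0,0]
    - [0,0,0.05,8.4,0,0,0]
    - [0,0,0.05,8.4,0,0,0]
    - [0,0,0.05,8.4,0,0,0]
  newtons: 60

```text
t: 7.75
position: [0.5376, 0.0574, 0.0682]
eef_rot: [-180.0, 0.0, 94.1]
wrist_force: [-3.1, -1.0, 5.7]
opening: 0.153
```

```bash
python3 - <<'E'
from h import *
T=np.load("T3.npy"); b=ray("wrist",230.5,125,.032,T); 
for z in (.038,.042): p=ray("wrist",280.5,150,z,T); print(p.round(4),b.round(4),(p-b)[:2]@[np.cos(.0716),np.sin(.0716)])
E
```

```text
[0.5352 0.1019 0.038 ] [0.4943 0.1182 0.032 ] 0.03958048988806472
[0.5352 0.1023 0.042 ] [0.4943 0.1182 0.032 ] 0.03958407586035813
```

Emit:
drive_tool:
  commands:
    - [0,0,-0.6,0,0,0,0]
    - [0,0,-1.2,0,0,0,0]
    - [0,0,-1.8,0,0,0,0]
    - [0,0,-2.4,0,0,0,0]
    - [0,0,-3.0,0,0,0,0]
    - [0,0,-3.6,0,0,0,0]
    - [0,0,-4.0,0,0,0,0]
    - [0,0,-4.1,0,0,0,0]
    - [0,0,-4.1,0,0,0,0]
    - [0,0,-4.1,0,0,0,0]

```text
t: 9.0
position: [0.5001, 0.0547, 0.0683]
eef_rot: [179.5, 0.0, 94.1]
wrist_force: [7.8, -0.2, -0.3]
opening: 0.156
```

```bash
python3 - <<'E'
from h import *
from bench import snapshot
import cv2
T=pose(); print(T[:3,3].round(4)); np.save("T4.npy",T)
cv2.imwrite("pics/w4.png",snapshot("wrist")); 
im=snapshot("top")[130:255,210:350]
cv2.imwrite("pics/top4.png",cv2.resize(im,None,fx=4.8,fy=4.8,interpolation=cv2.INTER_CUBIC))
E
```

```text
[0.5001 0.0547 0.0683]
```

View pics/w4.png

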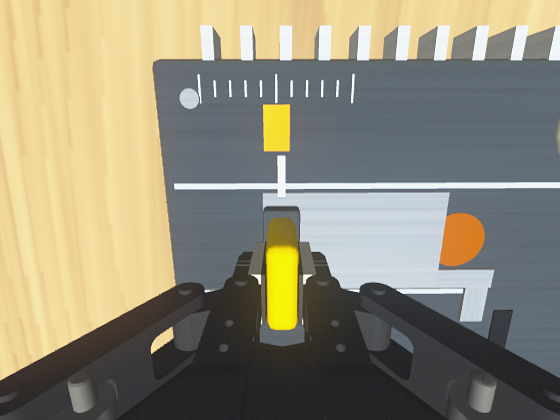

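View pics/top4.png

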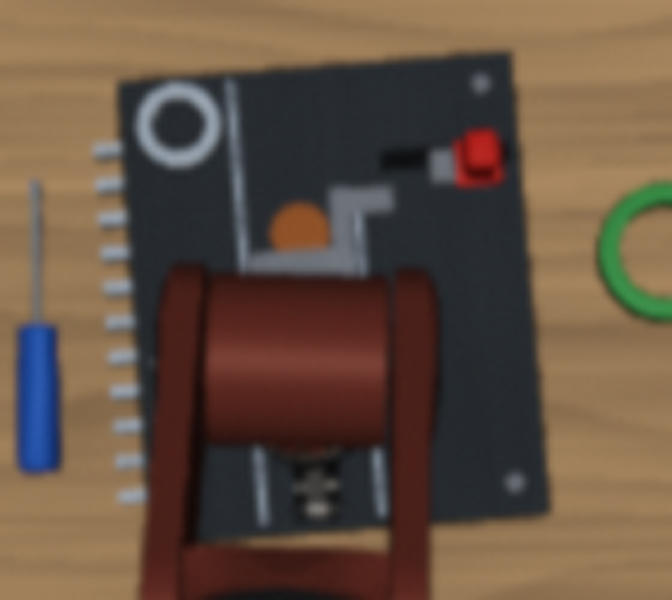

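Emit:
drive_tool:
  commands:
    - [0,0,-0.1,0,0,0,0]
    - [0,0,-0.23,0,0,0,0]
    - [0,0,-0.23,0,0,0,0]
    - [0,0,-0.23,0,0,0,0]
    - [0,0,-0.23,0,0,0,0]
    - [0,0,-0.23,0,0,0,0]
    - [0,0,-0.23,0,0,0,0]
    - [0,0,-0.23,0,0,0,0]

```text
t: 10.1
position: [0.4979, 0.0545, 0.0683]
eef_rot: [179.5, 0.0, 94.1]
wrist_force: [6.9, 0.5, -1.3]
opening: 0.152
```

```bash
python3 - <<'E'
from h import *
from bench import snapshot
import cv2
print(pose()[:3,3].round(4))
cv2.imwrite("pics/w5.png",cv2.resize(snapshot("wrist")[80:230,200:360],None,fx=4,fy=4))
s=sensors.get_state(); print(s["position"],s["qd"],s["wrist_force"])
E
```

```text
[0.4979 0.0545 0.0683]
[0.49791754 0.05450649 0.06826587] [-0.07876114 -0.01244755  0.00547781  0.07658921 -0.07107261 -0.05562047] [ 6.8538339   0.75367937 -1.10936314]
```

View pics/w5.png

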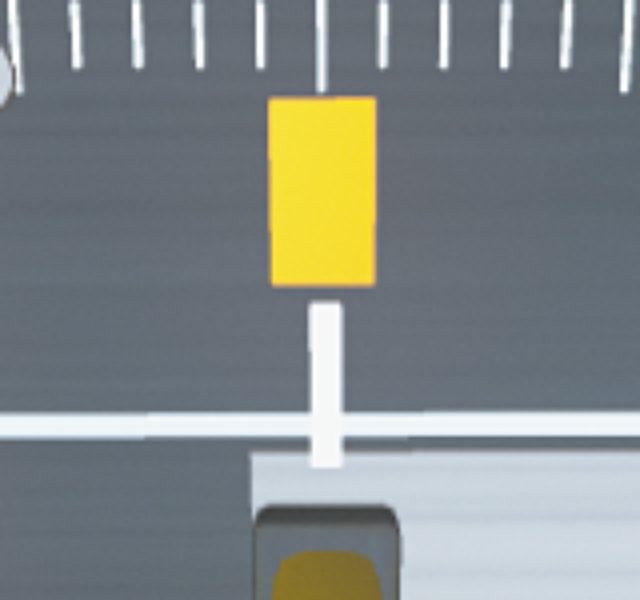

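The close-up shows the pointer at column 326 and the band spanning 269 to 376 (centre 323), so the pointer is about 0.4 mm off centre. The arm is at rest and gripping. I'm handing the job in.

```bash
python3 -c "
from bench import ticket
print(ticket.job_done())"
```

```text
the job is handed in; nothing more can be done
None
```

The lock is open and the blade is held on the mark. I handed the job in at about 10 s of the 48 s allowed, and `ticket.job_done()` gave no verdict.

- **Lock:** I gripped the red knob and slid it to its end stop. Travel stopped at about 33 mm with about 16 N of reaction. The wrist camera put the knob at unit y of about -0.103 m, so the lock value is about 0.041 m. The last top view shows it still open.
- **Blade:** I gripped the yellow handle at 60 N and drew the blade out about 40 mm. The final close-up shows the pointer about 0.4 mm from the middle of the band. The arm was still and holding against about 7 N of spring force.
- **Other things:** In that top view the gobo ring, screwdriver and tape roll look unmoved. The arm kept clear of the mug, flask, glass, spray bottle and phone, but I did not look at those again at the end.
- **Disagreement:** Positions from the top and wrist cameras differed by about 2.5 to 4 mm along x. The distance from pointer to band agreed between them to within about 1.5 mm, and I set the final position from the wrist view.

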